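# Load the test cartridge into the blood analyser

### The arm

A 7-joint arm with a two-finger parallel gripper is mounted at the origin on the work surface. World frame = base frame: x ahead of the robot, y to its left, z up, the work surface at z = 0. Lengths are in m, angles in rad, forces in N, time in s.
With the tool pointing down it reaches from about 0.4 to 0.85 m from the base axis. Payload 4.5 kg.
Tool frame: the origin (TCP) lies between the finger pads; the fingertips stand 25 mm ahead of it and the grasp point (between the pads) lies 6 mm ahead of it; z points along the fingers, y is the line along which they close (so a half turn about z gives the same grasp; the last joint's range is limited). The gripper opens to 88 mm and grips with 3 to 60 N. Pads are 18 mm wide; open, the fingers measure 123 mm over their backs; the gripper's body (75 mm by 187 mm) begins 45 mm behind the grasp point.
Start: joints at [1.293, 0.689, -0.195, 1.565, 0.157, 0.902, -0.215], TCP at [0.192, -0.595, 0.264] pointing down, gripper open.
Joint ranges: [-3.01, 3.01], [-0.46, 2.08], [-1.47, 1.51], [0.13, 2.56], [-1, 4.14], [0.04, 2.09], [-2.66, 2.66]. Speed limits (rad/s): [2.57, 2.57, 3.14, 3.14, 3.14, 3.14, 3.14].

### API

Orientations are given as a 3x3 rotation matrix whose columns are the frame's x, y, z axes.
In Python, from plant import env, cams, order gives the robot as it stands.
- The arm moves only by the shell command python3 -m handwheel 'ROWS' [FORCE]. ROWS is JSON, a list of rows, each a list of 3 entries, a list of its own where there are three numbers: the shift along the tool's x, y, z in units of 500 mm (1.0 is 500 mm), then the turn, a rotation vector about the tool's x, y, z in units of 2 rad (1.0 is 2 rad), then the opening in per cent of the stroke, from 0 (shut) to 100 (fully open). In form: [[[tx, ty, tz], [ax, ay, az], gripper], ...]. A call has 1 to 20 rows; each row is the pose to reach, as a shift and turn from the pose commanded when the call began, along the tool's axes at that moment; what a row does not reach only later rows make up. A row lasts 1/12 s, in which the tool goes at most 41.7 mm and 7.16 degrees, less where a joint would pass 70% of its speed; a pose out of reach is approached as far as the arm can. A call with a number of a shift or a turn outside -1 to 1 is refused whole. A call with a gripper value outside its range is refused whole. The fingers move at their own pace and stop on an object; FORCE is the grip in N (left out, the last holds). Time passes only in rows, so rows that repeat a pose let the fingers close. It gives the time, the measured TCP pose, the force, the opening and the grip force at its end, in the units of the state.
- env.get_obs(): the state, without advancing time (a new reading comes with each control period).
- cams.read_camera(name): name is "scene" or "side" or "wrist"; returns a dict with "color" (420x560x3 uint8, red, green, blue), "intrinsics" (3x3 intrinsics, pixels), "distortion" ([k1, k2, p1, p2, k3] as OpenCV has them; the pictures are not rectified), "T" (4x4, takes a point from camera to world coordinates). Camera axes: x right, y up, looking along -z (the intrinsics and any distortion apply to the point x, -y, -z); pixel columns grow to the right and rows downward; lengths in m; the calibration is good to about 2 mm. A picture is of the moment at which its call begins. There is no depth.
- order.sign_off(): hands the job in; it is judged then, once.
The state is a dict: "time": time; "q": joint angles; "joint_velocities": joint speeds; "joint_torque": joint torques, N m; "eef_pos": TCP position; "tcp_rot": TCP orientation; "contact_force": force on the tool from outside, world axes, zero at the start; "wrist_torque": the same for the moment, N m; "gripper_width": opening from 0.0 (shut) to 1.0 (fully open); "grip_force": force on a finger pad.
Only numpy, scipy, OpenCV 4.12 (cv2) and the standard library are available. Lean on these libraries where they do the work, as an engineer would, in place of code of your own. Each camera call takes 0.05 s, during which the arm holds its last target. There are 200 camera calls.

### The job

Lift the grey cover with the orange handle off the analyser's cartridge bay and set it down flat on the desk, handle up. Then slide the green test cartridge along its channel, without lifting it off the analyser, until it drops into the open bay, and press it down fully home so that its top is flush with the analyser's deck. Leave the other things on the desk where they are.

Things in the scene. Friction and masses are not known exactly. Their poses are not given: they have to be found in the camera images.
- analyser: White benchtop blood analyser, fixed on the desk, z up; origin at desk level. Flat white deck 56 mm up, spanning local x -55..55, y -150..120 mm; on its -x side a low sloping grey panel with screen and keys reaches to x -100 and stays below the deck's height. The cartridge channel and, past its +y end, the bay lie on the centre line x=0.
- bay_mouth (a point): Centre of the bay's mouth, at analyser local (0, 60, 56) mm, deck level; axes as the analyser's. The bay is a rectangular recess 48 mm (x) by 64 mm (y) with a black edge; the deck around it is flat. The cartridge travels along +y to reach it; its nose dips in first, and it falls level when pushed on to within 2 mm of the centre.
- channel_entry (a point): Open -y end of the cartridge channel, on its centre line at deck level: analyser local (0, -140, 56) mm. The channel is the strip of deck between two grey rails, 10 mm high, 6 mm thick, 48 mm apart inside, that run along y from y=-140 to y=18 mm, open at both ends.
- carriage (a joint): Metal carriage plate, the bay's floor. Value = metres pressed down: 0 = its top is 5 mm below the deck, 0.023 = fully down, 28 mm below, where the cartridge lies flush. Starts at 0 to 0.003. It moves against a steady friction of about 7 N (plus 30 N per m/s), has no spring, stays where it is left and stops hard at 0.023.
- cartridge: Green cartridge, white and red label on top, 44 (x) by 60 (y) by 28 mm high, 60 to 110 g; lowest 4 mm is a black foot inset 2.5 mm. Origin: centre of underside, z up. Starts loose in the channel, long side along it, 2 mm play each side, centre at analyser y -80..-45 mm. Pushed along +y it drops over the bay's edge onto the carriage and stands 20 to 23 mm proud until pressed.
- cartridge_top (a point): Centre of the cartridge's top face, 28 mm above its origin.
- cover: Loose bay cover, about 90 g: grey plate 64 (x) by 78 (y) by 5 mm, below it a black plug 43 x 59 x 4 mm loose in the bay's mouth, on top an orange handle ridge 14 (x) by 50 (y) by 26 mm high. Origin: centre of the plug's underside, z up; plate at 4..9 mm, handle 9..35 mm. Starts over the bay, plate on the deck; lifts straight up. On the desk it stands on its plug.
- cover_grip (a point): Centre of the orange handle, 22 mm above the cover's origin; to be gripped across its 14 mm (cover x).
- sanitiser: Bystander: clear hand-rub bottle with white cap, 52 mm diameter, 130 mm high; origin under its centre.
- glucometer: Bystander: black pocket glucose meter lying flat, 56 x 98 x 18 mm; origin under its centre.
- pen_cup: Bystander: black pen cup, 76 mm diameter, 95 mm high, pens up to 150 mm; origin under its centre.
Mind the look-alikes: they are no part of the job. What is shaped like the cartridge but purple is not meant. Leave any turquoise look-alike of the cover alone.

How it is judged:
By the outcome, as a careful person would: the job done as asked, in the order asked, and still so for the second after the job is handed in, with the robot touching nothing.
It also fails if it takes over 62 s, if anything falls off the work surface, if the arm or the gripper's body presses on something with over 40 N, if the wrist force passes 120 N, or if a joint passes its speed limit or range.

## Working session

There is one attempt and no reset: what is moved stays moved. The work goes in short steps, Python scripts to look and compute and a shell command to move; the robot and the scene stay as the last step left them, time stands still between calls to the robot, and variables do not carry over. Pictures are saved under pics/ and viewed, at most 10 in all, crops included, and the job is handed in when it is done.

```bash
mkdir -p pics
cat > h.py <<'E'
import numpy as np,cv2
from plant import env,cams,order
def snap(n,f):
    c=cams.read_camera(n); cv2.imwrite(f'pics/{f}.png',c['color'][:,:,::-1]); np.savez(f'pics/{f}.npz',K=c['intrinsics'],D=c['distortion'],T=c['T']); return c
def ray(f,uv):
    c=np.load(f'pics/{f}.npz'); p=cv2.undistortPoints(np.array([[uv]],float),c['K'],c['D'])[0,0]
    d=c['T'][:3,:3]@np.array([p[0],-p[1],-1]); return c['T'][:3,3],d
def atz(f,uv,z):
    o,d=ray(f,uv); return o+d*(z-o[2])/d[2]
def rel(target):
    o=env.get_obs(); return np.array(o['tcp_rot']).T@(np.array(target)-o['eef_pos'])/0.5
E
python3 - <<'E'
from h import *
for n in('scene','side','wrist'): snap(n,n+'0')
a=[cv2.imread(f'pics/{n}0.png') for n in('scene','side')]
o=env.get_obs(); print(o['time'],o['eef_pos'],np.round(o['tcp_rot'],3),o['gripper_width'])
E
```

```text
0.15 [ 0.1915585  -0.59447696  0.26310631] [[ 0.952  0.307 -0.001]
 [ 0.307 -0.952  0.001]
 [-0.    -0.001 -1.   ]] 1.0021469396395895
```

View pics/scene0.png

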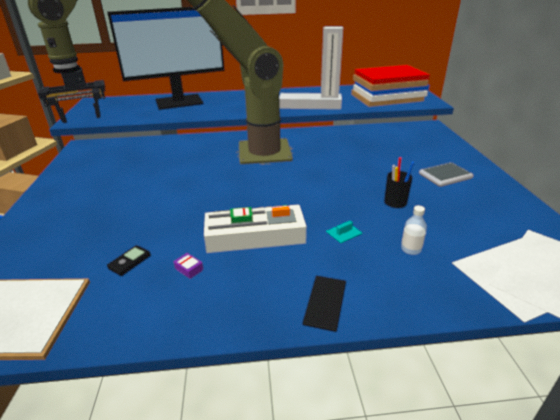

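View pics/side0.png

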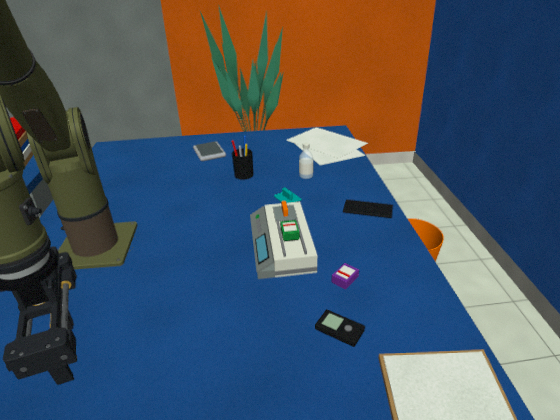

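Scene: the green cartridge is at (241,215), the orange-handled cover at (281,211). Look-alikes are the purple block (188,265) and the turquoise cover (344,232). I'll confirm the targets in an enlarged crop.

Run:
```python
from h import *
a=cv2.imread('pics/scene0.png')[195:255,195:315]; b=cv2.imread('pics/side0.png')[195:285,240:330]
cv2.imwrite('pics/c1.png',np.vstack([cv2.resize(a,(600,300),interpolation=2)]))
cv2.imwrite('pics/c2.png',cv2.resize(b,(540,540),interpolation=2))
```

```text
(no output)
```

View pics/c1.png

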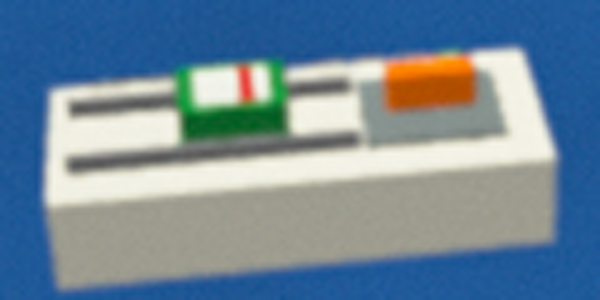

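View pics/c2.png

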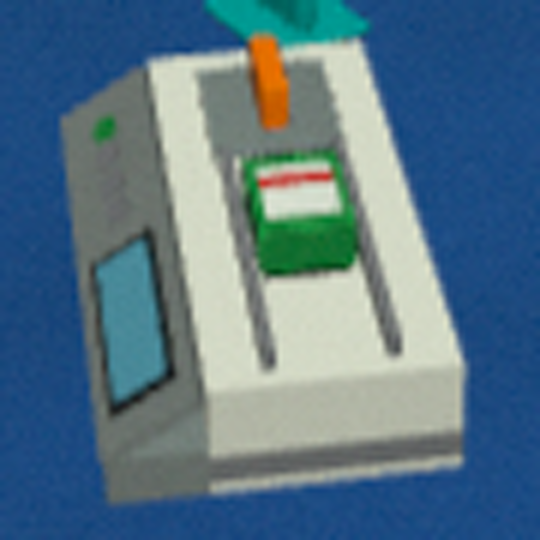

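Confirmed: the orange-handled cover is on the analyser, and the green cartridge with the white and red label is in the channel. I'll fit the analyser pose from the deck corners in both views.

Run:
```python
from h import *
from scipy.optimize import least_squares
L=np.array([[-55,-150],[-55,120],[55,120],[55,-150]])/1000
S=np.array([[50,88],[522,50],[556,157],[48,205]])/5+[195,195]
D=np.array([[210,392],[150,60],[360,42],[462,372]])/6+[240,195]
P=np.array([atz('scene0',u,.056)[:2] for u in S]+[atz('side0',u,.056)[:2] for u in D]); LL=np.vstack([L,L])
R=lambda t:np.array([[np.cos(t),-np.sin(t)],[np.sin(t),np.cos(t)]])
f=lambda p:((LL@R(p[2]).T+p[:2])-P).ravel()
r=least_squares(f,[.6,0,0],loss='soft_l1',f_scale=.003); print(r.x,np.degrees(r.x[2])); print(np.round(r.fun.reshape(-1,2)*1000 if 0 else f(r.x).reshape(-1,2)*1000,1))
p=r.x; loc=lambda q:R(p[2]).T@(np.array(q)[:2]-p[:2])
h=np.array([430,62])/5+195; print('handle',loc(atz('scene0',h,.056+.031)))
g=np.array([232,85])/5+195; print('cart',loc(atz('scene0',g,.084)))
g=np.array([300,190])/6+[240,195]; print('cart side',loc(atz('side0',g,.084)))
for n,u in dict(turq=(344,237),purple=(188,270),glu=(129,262),bottle=(413,250),kb=(325,280)).items(): print(n,atz('scene0',u,0)[:2],loc(atz('scene0',u,0)))
np.save('ana.npy',p)
g=R(p[2])@[0,.06]+p[:2]; print('bay',g)
```

```text
[ 0.5679757  -0.05027592  0.0268813 ] 1.5401849492269677
[[ 1.   0.4]
 [-0.9 -1.3]
 [ 0.8 -0.9]
 [-1.2 -2.1]
 [-1.7  0.2]
 [-0.4 -0. ]
 [ 0.8  0.7]
 [ 1.7  4.3]]
handle [-0.00155357  0.06083609]
cart [ 3.15855559e-05 -4.76607495e-02]
cart side [-0.00040378 -0.04925328]
turq [0.60511419 0.18234173] [0.04337738 0.2315354 ]
purple [ 0.69176533 -0.24136057] [ 0.11860892 -0.19434284]
glu [ 0.641604   -0.39864365] [ 0.06423825 -0.35022086]
bottle [0.68402537 0.3501267 ] [0.12676979 0.39713878]
kb [0.76880884 0.09514923] [0.20466933 0.13997461]
bay [0.56636302 0.0097024 ]
```

```bash
cat >> h.py <<'E'
from scipy.spatial.transform import Rotation as Ro
A=np.load('ana.npy') if __import__('os').path.exists('ana.npy') else np.zeros(3)
def w(lx,ly,z):
    c,s=np.cos(A[2]),np.sin(A[2]); return np.array([A[0]+c*lx-s*ly,A[1]+s*lx+c*ly,z])
def Rt():
    c,s=np.cos(A[2]),np.sin(A[2]); y=np.array([c,s,0]);z=np.array([0,0,-1.]); return np.c_[np.cross(y,z),y,z]
def plan(t):
    o=env.get_obs(); print('shift',np.round(rel(t),4),'turn',np.round((Ro.from_matrix(o['tcp_rot']).inv()*Ro.from_matrix(Rt())).as_rotvec()/2,4),'t',o['time'],'F',np.round(o['contact_force'],1))
    c,s=np.cos(A[2]),np.sin(A[2]); d=np.array(o['eef_pos'])-[A[0],A[1],0]; print('local tcp',np.round([c*d[0]+s*d[1],-s*d[0]+c*d[1],d[2]],4))
E
python3 -c "
from h import *
plan(w(-.001,.06,.2))"
```

```text
shift [ 1.0823 -0.9205  0.1274] turn [-6.000e-04 -4.000e-04 -6.429e-01] t 0.15 F [ 0.6 -0.2  0.1]
local tcp [-0.3909 -0.5339  0.2631]
```

```bash
python3 -m handwheel '[[[0.95,-0.81,0.1],[0,0,-0.643],100],[[0.95,-0.81,0.1],[0,0,-0.643],100],[[0.95,-0.81,0.1],[0,0,-0.643],100],[[0.95,-0.81,0.1],[0,0,-0.643],100],[[0.95,-0.81,0.1],[0,0,-0.643],100],[[0.95,-0.81,0.1],[0,0,-0.643],100],[[0.95,-0.81,0.1],[0,0,-0.643],100],[[0.95,-0.81,0.1],[0,0,-0.643],100],[[0.95,-0.81,0.1],[0,0,-0.643],100],[[0.95,-0.81,0.1],[0,0,-0.643],100],[[0.95,-0.81,0.1],[0,0,-0.643],100],[[0.95,-0.81,0.1],[0,0,-0.643],100],[[0.95,-0.81,0.1],[0,0,-0.643],100],[[0.95,-0.81,0.1],[0,0,-0.643],100],[[0.95,-0.81,0.1],[0,0,-0.643],100],[[0.95,-0.81,0.1],[0,0,-0.643],100],[[0.95,-0.81,0.1],[0,0,-0.643],100],[[0.95,-0.81,0.1],[0,0,-0.643],100],[[0.95,-0.81,0.1],[0,0,-0.643],100],[[0.95,-0.81,0.1],[0,0,-0.643],100]]' 25; python3 -c "
from h import *
plan(w(-.001,.06,.2))
print(env.get_obs()['q'])"
```

```text
time: 1.82
eef_pos: [0.5187, -0.0658, 0.2136]
tcp_rot: [[-0.024, 1.0, -0.001], [1.0, 0.024, -0.001], [-0.001, -0.001, -1.0]]
contact_force: [0.1, 0.1, 0.3]
gripper_width: 0.996
grip_force: 0.0
shift [0.1486 0.0969 0.027 ] turn [-0.0005  0.0006 -0.0015] t 1.8167 F [0.1 0.1 0.3]
local tcp [-0.0496 -0.0142  0.2136]
[ 0.31043669  0.65705693 -0.44486633  1.91588365  0.44100575  0.66677358
 -0.38202457]
```

```bash
python3 -m handwheel '[[[0.149,0.097,0.027],[0,0,-0.0015],100],[[0.149,0.097,0.027],[0,0,-0.0015],100],[[0.149,0.097,0.027],[0,0,-0.0015],100],[[0.149,0.097,0.027],[0,0,-0.0015],100]]'; python3 -c "
from h import *
plan(w(-.001,.06,.088))
snap('wrist','w1');a=cv2.imread('pics/w1.png');cv2.imwrite('pics/w1.png',a)"
```

```text
time: 2.15
eef_pos: [0.567, 0.0147, 0.2001]
tcp_rot: [[-0.033, 0.999, 0.001], [0.999, 0.033, 0.002], [0.002, 0.001, -1.0]]
contact_force: [-1.3, -0.6, 0.3]
gripper_width: 1.005
grip_force: 0.0
shift [-0.0105 -0.0038  0.2242] turn [ 0.0006 -0.0012  0.0032] t 2.15 F [-1.3 -0.6  0.3]
local tcp [0.0007 0.065  0.2001]
```

View pics/w1.png

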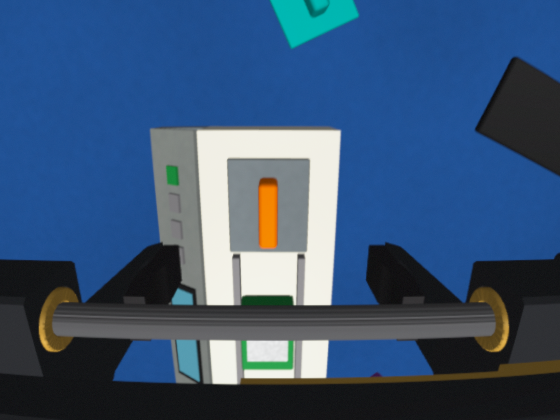

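Wrist view: the plate corners are near (228,158), (309,158), (308,251) and (229,251), the handle is at x≈268, and the rail ends are at (236,256) and (300,256).

Run:
```python
from h import *
def loc(q):
    c,s=np.cos(A[2]),np.sin(A[2]); d=q[:2]-A[:2]; return np.round([1000*(c*d[0]+s*d[1]),1000*(-s*d[0]+c*d[1])],1)
for u in [(228,158),(309,158),(308,251),(229,251)]: print('plate',loc(atz('w1',u,.061)))
for u in [(199,129),(338,129)]: print('deck',loc(atz('w1',u,.056)))
for u in [(236,256),(300,256)]: print('rail',loc(atz('w1',u,.066)))
for u in [(268,183),(268,235),(259,210),(277,210)]: print('handle',loc(atz('w1',u,.087)))
for u in [(243,308),(294,308)]: print('cart',loc(atz('w1',u,.084)))
```

```text
plate [-34.1  99.1]
plate [27.6 99.4]
plate [29.4 22.8]
plate [-35.6  22.4]
deck [-56.3 120.5]
deck [ 49.5 121.1]
rail [-29.4  20.3]
rail [22.5 20.5]
handle [-3.3 85.5]
handle [-3.2 46.8]
handle [-9.7 65.8]
handle [ 3.2 65.9]
cart [-23.  -16.6]
cart [ 17.4 -16.4]
```

```bash
python3 -m handwheel '[[[0.002,-0.002,0.07],[0,0,0],50],[[0.002,-0.002,0.12],[0,0,0],50],[[0.002,-0.002,0.17],[0,0,0],50],[[0.002,-0.002,0.2],[0,0,0],50],[[0.002,-0.002,0.2],[0,0,0],50],[[0.002,-0.002,0.2],[0,0,0],50],[[0.002,-0.002,0.2],[0,0,0],50]]'; python3 -c "
from h import *
plan(w(-.002,.061,.088))"
```

```text
time: 2.78
eef_pos: [0.5653, 0.0117, 0.1013]
tcp_rot: [[-0.028, 1.0, 0.001], [1.0, 0.028, -0.001], [-0.001, 0.001, -1.0]]
contact_force: [0.5, -0.4, -0.6]
gripper_width: 0.509
grip_force: 0.0
shift [-0.0019 -0.0021  0.0266] turn [0.0006 0.0003 0.0006] t 2.7833 F [ 0.5 -0.4 -0.6]
local tcp [-0.001   0.062   0.1013]
```

```bash
python3 -m handwheel '[[[0,-0.002,0.015],[0,0,0],50],[[0,-0.002,0.026],[0,0,0],50],[[0,-0.002,0.026],[0,0,0],0],[[0,-0.002,0.026],[0,0,0],0],[[0,-0.002,0.026],[0,0,0],0],[[0,-0.002,0.026],[0,0,0],0],[[0,-0.002,0.026],[0,0,0],0],[[0,-0.002,0.026],[0,0,0],0],[[0,-0.002,0.026],[0,0,0],0],[[0,-0.002,0.026],[0,0,0],0],[[0,-0.002,0.026],[0,0,0],0],[[0,-0.002,0.026],[0,0,0],0]]' 25; python3 -c "
from h import *
plan(w(-.002,.061,.088))"
```

```text
time: 3.78
eef_pos: [0.5641, 0.0131, 0.0874]
tcp_rot: [[-0.03, 1.0, 0.0], [1.0, 0.03, -0.0], [-0.0, 0.0, -1.0]]
contact_force: [0.2, 0.1, 3.0]
gripper_width: 0.155
grip_force: 25.0
shift [-0.0049  0.0003 -0.0012] turn [0.0001 0.     0.0016] t 3.7833 F [0.2 0.1 3. ]
local tcp [-0.0022  0.0635  0.0874]
```

```bash
python3 -m handwheel '[[[0,0,-0.02],[0,0,0],0],[[0,0,-0.05],[0,0,0],0],[[0,0,-0.1],[0,0,0],0],[[0,0,-0.16],[0,0,0],0],[[0.05,-0.04,-0.16],[0,0,0],0],[[0.11,-0.08,-0.16],[0,0,0],0],[[0.17,-0.12,-0.16],[0,0,0],0],[[0.22,-0.16,-0.16],[0,0,0],0],[[0.27,-0.2,-0.16],[0,0,0],0],[[0.32,-0.24,-0.16],[0,0,0],0],[[0.32,-0.24,-0.16],[0,0,0],0],[[0.32,-0.24,-0.1],[0,0,0],0],[[0.32,-0.24,-0.04],[0,0,0],0],[[0.32,-0.24,0.02],[0,0,0],0],[[0.32,-0.24,0.06],[0,0,0],0],[[0.32,-0.24,0.08],[0,0,0],0],[[0.32,-0.24,0.08],[0,0,0],0],[[0.32,-0.24,0.08],[0,0,0],0],[[0.32,-0.24,0.08],[0,0,0],0]]' 25; python3 -c "
from h import *
plan([.44,.17,.0354])
snap('scene','s2');snap('wrist','w2')
a=cv2.imread('pics/s2.png')[180:270,190:370];b=cv2.imread('pics/w2.png')
cv2.imwrite('pics/c3.png',np.hstack([cv2.resize(a,(480,240)),cv2.resize(b,(320,240))]))"
```

```text
time: 5.37
eef_pos: [0.4398, 0.1695, 0.048]
tcp_rot: [[-0.03, 1.0, 0.001], [1.0, 0.03, 0.001], [0.001, 0.001, -1.0]]
contact_force: [-0.1, 0.4, -0.8]
gripper_width: 0.157
grip_force: 25.0
shift [0.001  0.0003 0.0252] turn [ 0.0006 -0.0003  0.0015] t 5.3667 F [-0.1  0.4 -0.8]
local tcp [-0.1222  0.2231  0.048 ]
```

View pics/c3.png

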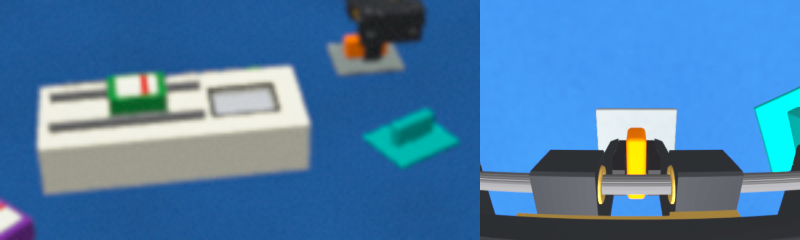

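The cover is held level just above the free desk, the bay (scene crop, about (243,100)) is open, and the turquoise cover is clear. Lowering it gently and releasing.

```bash
python3 -m handwheel '[[[0,0,0.014],[0,0,0],0],[[0,0,0.02],[0,0,0],0],[[0,0,0.024],[0,0,0],0],[[0,0,0.026],[0,0,0],0],[[0,0,0.026],[0,0,0],0],[[0,0,0.026],[0,0,0],0],[[0,0,0.026],[0,0,0],0]]' 25; python3 -m handwheel '[[[0,0,0],[0,0,0],40],[[0,0,0],[0,0,0],40],[[0,0,0],[0,0,0],40],[[0,0,0],[0,0,0],40],[[0,0,0],[0,0,0],40],[[0,0,-0.04],[0,0,0],40],[[0,0,-0.1],[0,0,0],40],[[0,0,-0.17],[0,0,0],40],[[0,0,-0.25],[0,0,0],40],[[0,0,-0.3],[0,0,0],40],[[0,0,-0.3],[0,0,0],40],[[0,0,-0.3],[0,0,0],40]]'; python3 -c "
from h import *
plan(w(-.002,-.092,.18))"
```

```text
time: 6.05
eef_pos: [0.4394, 0.1694, 0.0353]
tcp_rot: [[-0.03, 1.0, 0.001], [1.0, 0.03, 0.0], [0.0, 0.001, -1.0]]
contact_force: [-2.3, -0.8, 13.6]
gripper_width: 0.158
grip_force: 25.0
time: 7.05
eef_pos: [0.4396, 0.1693, 0.1849]
tcp_rot: [[-0.029, 1.0, 0.002], [1.0, 0.029, 0.001], [0.001, 0.002, -1.0]]
contact_force: [0.7, -0.2, -0.6]
gripper_width: 0.401
grip_force: 0.0
shift [-0.6305  0.2392  0.0097] turn [ 0.0009 -0.0004  0.0013] t 7.05 F [ 0.7 -0.2 -0.6]
local tcp [-0.1224  0.2229  0.1849]
```

```bash
python3 -m handwheel '[[[-0.08,0.03,0],[0,0,0],0],[[-0.16,0.06,0],[0,0,0],0],[[-0.24,0.09,0],[0,0,0],0],[[-0.32,0.12,0],[0,0,0],0],[[-0.4,0.15,0],[0,0,0],0],[[-0.48,0.18,0],[0,0,0],0],[[-0.56,0.21,0],[0,0,0],0],[[-0.62,0.23,0],[0,0,0],0],[[-0.656,0.24,0],[0,0,0.0013],0],[[-0.656,0.24,0],[0,0,0.0013],0],[[-0.656,0.24,0.05],[0,0,0.0013],0],[[-0.656,0.24,0.1],[0,0,0.0013],0],[[-0.656,0.24,0.13],[0,0,0.0013],0],[[-0.656,0.24,0.13],[0,0,0.0013],0],[[-0.656,0.24,0.13],[0,0,0.0013],0],[[-0.656,0.24,0.13],[0,0,0.0013],0]]'; python3 -c "
from h import *
plan(w(-.002,-.102,.093))
snap('side','d3');snap('scene','s3')
a=cv2.imread('pics/d3.png')[180:300,230:350];b=cv2.imread('pics/s3.png')[170:270,190:370]
cv2.imwrite('pics/c4.png',np.hstack([cv2.resize(a,(400,400)),cv2.resize(b,(400,222)).__class__((0,)) if 0 else cv2.copyMakeBorder(cv2.resize(b,(400,222)),0,178,0,0,0)]))"
```

```text
time: 8.38
eef_pos: [0.5691, -0.1538, 0.1192]
tcp_rot: [[-0.029, 1.0, -0.0], [1.0, 0.029, 0.001], [0.001, -0.0, -1.0]]
contact_force: [-0.0, -0.2, -0.4]
gripper_width: 0.003
grip_force: 0.0
shift [ 0.0029 -0.0007  0.0524] turn [-0.0002 -0.0003  0.001 ] t 8.3833 F [-0.  -0.2 -0.4]
local tcp [-0.0016 -0.1035  0.1192]
```

View pics/c4.png

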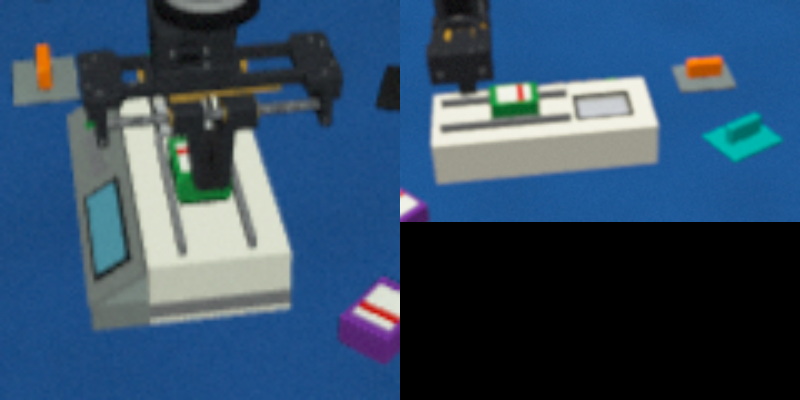

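The cover stands flat on the desk, handle up, and the closed fingers are behind the cartridge. I'll lower them and push.

```bash
python3 -m handwheel '[[[0,0,0.03],[0,0,0],0],[[0,0,0.052],[0,0,0],0],[[0,0,0.052],[0,0,0],0],[[0.015,0,0.052],[0,0,0],0],[[0.03,0,0.052],[0,0,0],0],[[0.04,0,0.052],[0,0,0],0],[[0.05,0,0.052],[0,0,0],0],[[0.06,0,0.052],[0,0,0],0],[[0.07,0,0.052],[0,0,0],0],[[0.08,0,0.052],[0,0,0],0],[[0.09,0,0.052],[0,0,0],0],[[0.1,0,0.052],[0,0,0],0],[[0.11,0,0.052],[0,0,0],0],[[0.12,0,0.052],[0,0,0],0],[[0.13,0,0.052],[0,0,0],0],[[0.14,0,0.052],[0,0,0],0],[[0.15,0,0.052],[0,0,0],0],[[0.16,0,0.052],[0,0,0],0],[[0.17,0,0.052],[0,0,0],0],[[0.18,0,0.052],[0,0,0],0]]'; python3 -c "
from h import *
plan(w(-.002,.021,.093))"
```

```text
time: 10.15
eef_pos: [0.5666, -0.0644, 0.0932]
tcp_rot: [[-0.027, 1.0, -0.0], [1.0, 0.027, -0.0], [-0.0, -0.0, -1.0]]
contact_force: [0.3, -0.7, 0.6]
gripper_width: 0.001
grip_force: 0.6
shift [ 0.0703 -0.0004  0.0004] turn [-0.      0.      0.0003] t 10.15 F [ 0.3 -0.7  0.6]
local tcp [-0.0018 -0.0141  0.0932]
```

```bash
python3 -m handwheel '[[[0.008,0,0],[0,0,0],0],[[0.016,0,0],[0,0,0],0],[[0.024,0,0],[0,0,0],0],[[0.032,0,0],[0,0,0],0],[[0.04,0,0],[0,0,0],0],[[0.048,0,0],[0,0,0],0],[[0.054,0,0],[0,0,0],0],[[0.058,0,0],[0,0,0],0],[[0.062,0,0],[0,0,0],0],[[0.066,0,0],[0,0,0],0],[[0.068,0,0],[0,0,0],0],[[0.068,0,0],[0,0,0],0],[[0.068,0,0],[0,0,0],0],[[0.068,0,0],[0,0,0],0]]'; python3 -c "
from h import *
plan(w(-.002,.021,.093))
snap('side','d4');snap('scene','s4')
a=cv2.imread('pics/d4.png')[180:300,230:350];b=cv2.imread('pics/s4.png')[190:260,200:310]
cv2.imwrite('pics/c5.png',np.hstack([cv2.resize(a,(300,300)),cv2.resize(b,(472,300),interpolation=2)]))"
```

```text
time: 11.32
eef_pos: [0.5657, -0.031, 0.0932]
tcp_rot: [[-0.027, 1.0, 0.0], [1.0, 0.027, -0.0], [-0.0, 0.0, -1.0]]
contact_force: [-0.2, -0.4, 0.3]
gripper_width: 0.007
grip_force: 0.0
shift [ 0.0034 -0.0005  0.0005] turn [0.0001 0.     0.0002] t 11.3167 F [-0.2 -0.4  0.3]
local tcp [-0.0017  0.0193  0.0932]
```

View pics/c5.png

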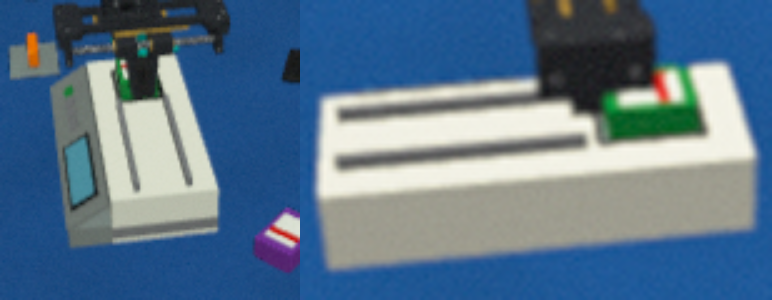

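The cartridge looks dropped or almost so. I'll push a few mm more while watching the force, then back off and look.

```bash
python3 -m handwheel '[[[0.002,0,0],[0,0,0],0],[[0.004,0,0],[0,0,0],0],[[0.004,0,0],[0,0,0],0],[[0.006,0,0],[0,0,0],0],[[0.006,0,0],[0,0,0],0],[[0.006,0,0],[0,0,0],0]]'; python3 -m handwheel '[[[-0.01,0,0],[0,0,0],0],[[-0.02,0,-0.02],[0,0,0],0],[[-0.05,0,-0.06],[0,0,0],0],[[-0.08,0,-0.13],[0,0,0],0],[[-0.11,0,-0.2],[0,0,0],0],[[-0.11,0,-0.2],[0,0,0],0],[[-0.11,0,-0.2],[0,0,0],0]]'; python3 -c "
from h import *
plan(w(-.002,.06,.12))
snap('wrist','w5');snap('scene','s5')
a=cv2.imread('pics/w5.png');b=cv2.imread('pics/s5.png')[190:260,200:310]
cv2.imwrite('pics/c6.png',np.hstack([cv2.resize(a,(400,300)),cv2.resize(b,(400,255),interpolation=2).__getitem__(slice(None)) if 0 else cv2.copyMakeBorder(cv2.resize(b,(400,255),interpolation=2),0,45,0,0,0)]))"
```

```text
time: 11.92
eef_pos: [0.5657, -0.0296, 0.0933]
tcp_rot: [[-0.026, 1.0, 0.0], [1.0, 0.026, -0.002], [-0.002, -0.0, -1.0]]
contact_force: [0.9, -4.6, 1.2]
gripper_width: 0.006
grip_force: 2.7
time: 12.5
eef_pos: [0.5683, -0.0835, 0.1956]
tcp_rot: [[-0.026, 1.0, 0.005], [1.0, 0.026, 0.0], [0.0, 0.005, -1.0]]
contact_force: [-0.1, -0.1, -0.4]
gripper_width: 0.006
grip_force: 0.0
shift [ 0.1864 -0.0038  0.1512] turn [ 0.0024 -0.0002 -0.0007] t 12.5 F [-0.1 -0.1 -0.4]
local tcp [-0.0006 -0.0332  0.1956]
```

View pics/c6.png

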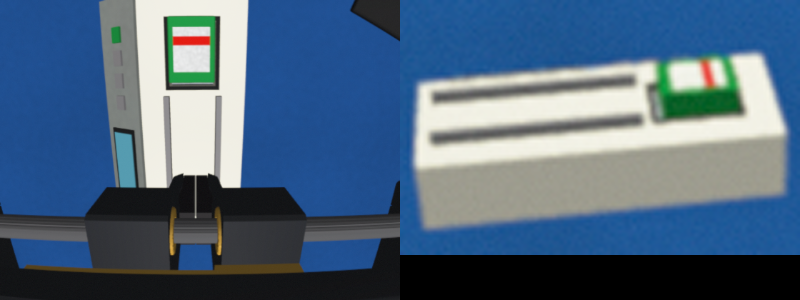

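The cartridge has dropped level into the bay (label upright, black edge all round) and stands proud. I'll move over it and press it home.

```bash
python3 -m handwheel '[[[0.06,-0.003,0],[0,0,0],0],[[0.12,-0.003,0],[0,0,0],0],[[0.17,-0.003,0.02],[0,0,0],0],[[0.188,-0.003,0.07],[0,0,0],0],[[0.188,-0.003,0.12],[0,0,0],0],[[0.188,-0.003,0.16],[0,0,0],0],[[0.188,-0.003,0.16],[0,0,0],0],[[0.188,-0.003,0.16],[0,0,0],0],[[0.188,-0.003,0.16],[0,0,0],0]]'; python3 -c "
from h import *
plan(w(-.002,.061,.081))"
```

```text
time: 13.35
eef_pos: [0.563, 0.0117, 0.1135]
tcp_rot: [[-0.028, 1.0, -0.0], [1.0, 0.028, 0.001], [0.001, -0.0, -1.0]]
contact_force: [0.1, -0.2, -0.2]
gripper_width: 0.009
grip_force: 0.0
shift [-0.0021  0.0026  0.0649] turn [-0.0001 -0.0003  0.0007] t 13.35 F [ 0.1 -0.2 -0.2]
local tcp [-0.0033  0.062   0.1135]
```

```bash
python3 -m handwheel '[[[-0.002,0.002,0.01],[0,0,0],0],[[-0.002,0.002,0.018],[0,0,0],0],[[-0.002,0.002,0.024],[0,0,0],0],[[-0.002,0.002,0.028],[0,0,0],0],[[-0.002,0.002,0.032],[0,0,0],0],[[-0.002,0.002,0.036],[0,0,0],0],[[-0.002,0.002,0.04],[0,0,0],0],[[-0.002,0.002,0.044],[0,0,0],0],[[-0.002,0.002,0.048],[0,0,0],0],[[-0.002,0.002,0.052],[0,0,0],0],[[-0.002,0.002,0.056],[0,0,0],0],[[-0.002,0.002,0.06],[0,0,0],0],[[-0.002,0.002,0.063],[0,0,0],0],[[-0.002,0.002,0.063],[0,0,0],0]]'; python3 -c "
from h import *
plan(w(-.002,.061,.081))"
```

```text
time: 14.52
eef_pos: [0.5647, 0.0097, 0.0823]
tcp_rot: [[-0.027, 1.0, 0.002], [1.0, 0.027, -0.0], [-0.0, 0.002, -1.0]]
contact_force: [0.4, -1.2, 2.9]
gripper_width: 0.006
grip_force: 1.8
shift [ 0.0018 -0.0007  0.0027] turn [0.0008 0.0002 0.    ] t 14.5167 F [ 0.4 -1.2  2.9]
local tcp [-0.0017  0.0601  0.0823]
```

Force is low, so it isn't at the stop yet. Pressing on in small steps until it rises.

```bash
python3 -m handwheel '[[[0,0,0.002],[0,0,0],0],[[0,0,0.003],[0,0,0],0],[[0,0,0.004],[0,0,0],0],[[0,0,0.004],[0,0,0],0]]' | grep -E 'eef|contact'; python3 -m handwheel '[[[0,0,0.001],[0,0,0],0],[[0,0,0.002],[0,0,0],0],[[0,0,0.002],[0,0,0],0]]'| grep -E 'eef|contact'
```

```text
eef_pos: [0.5648, 0.0098, 0.0814]
contact_force: [-2.3, -0.7, 14.1]
eef_pos: [0.5648, 0.0098, 0.0813]
contact_force: [-5.1, -0.2, 22.2]
```

22 N with no further travel at tip height 56.3 mm, so it is at the hard stop. Retreating and taking a final look.

```bash
python3 -m handwheel '[[[0,0,0.002],[0,0,0],0],[[0,0,0.002],[0,0,0],0],[[0,0,-0.02],[0,0,0],0],[[0,0,-0.08],[0,0,0],0],[[0,0,-0.16],[0,0,0],0],[[-0.06,0,-0.24],[0,0,0],0],[[-0.13,0,-0.26],[0,0,0],0],[[-0.2,0,-0.26],[0,0,0],0],[[-0.2,0,-0.26],[0,0,0],0],[[-0.2,0,-0.26],[0,0,0],0],[[-0.2,0,-0.26],[0,0,0],0]]'; python3 -c "
from h import *
snap('wrist','w7');snap('scene','s7')
a=cv2.imread('pics/w7.png')[:230,100:400];b=cv2.imread('pics/s7.png')[190:260,200:370]
cv2.imwrite('pics/c7.png',np.vstack([cv2.resize(a,(391,300)),cv2.resize(b,(391,161))]) if 0 else np.hstack([cv2.resize(a,(391,300)),cv2.copyMakeBorder(cv2.resize(b,(409,168),interpolation=2),0,132,0,0,0)]))"
```

```text
time: 16.02
eef_pos: [0.5665, -0.0895, 0.2085]
tcp_rot: [[-0.027, 1.0, -0.0], [1.0, 0.027, 0.001], [0.001, -0.0, -1.0]]
contact_force: [0.3, -0.8, 1.0]
gripper_width: 0.002
grip_force: 0.0
```

View pics/c7.png

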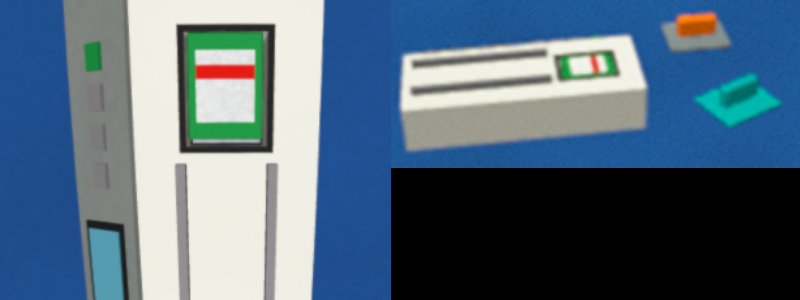

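The cartridge is flush and level in the bay, the cover is flat on the desk, and the turquoise cover is where it was.

```bash
python3 -c "
from h import *
print(order.sign_off())"
```

```text
the job is handed in; nothing more can be done
None
```

The job is handed in at about 16 s of the 62 s allowed: the cover is flat on the desk, handle up; the green cartridge is pressed flush in the bay (22 N, no further travel); and I touched nothing else on the desk.

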